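Brace the medicine chest, try its lid, free the catch if it holds, and hold the lid open

ROBOT

A 6-joint arm with a two-finger parallel gripper is mounted at the origin on the work surface; the furniture and walls round the work are solid. World frame = base frame: x ahead of the robot, y to its left, z up, the work surface at z = 0. Lengths are in m, angles in rad, forces in N, time in s.
With the tool pointing down it reaches from about 0.35 to 1 m from the base axis. Payload 7.1 kg.
Tool frame: the origin (TCP) lies at the very end of the fingers, on their centre line; the grasp point (between the pads) lies 19 mm behind it; z points along the fingers, y is the direction in which the jaws open and shut (so a half turn about z gives the same grasp; the last joint's range is limited). The gripper opens to 85 mm and grips with 20 to 120 N. Pads are 22 mm wide; open, the fingers measure 114 mm over their backs; the gripper's body (76 mm by 85 mm) begins 54 mm behind the grasp point. The pads swing forward as they close: fully open they stand 13 mm farther back than shut.
Start: joints at [1.313, 0.423, 1.63, -0, 1.089, -0.019], TCP at [0.148, 0.607, 0.231] pointing down, gripper open.
Joint ranges: [-3, 3], [-0.9, 2.11], [0.09, 2.58], [-1.31, 4.45], [0.11, 2.69], [-2.54, 2.54]. Speed limits (rad/s): [2.39, 2.39, 3.01, 3.14, 3.14, 3.14].

INTERFACE

Orientations are given as a 3x3 rotation matrix whose columns are the frame's x, y, z axes.
In Python, from plant import bot gives the robot as it stands. The module is installed in compiled form; this text tells all that it offers.
- The arm moves only by the shell command python3 -m creep 'ROWS' [FORCE]. ROWS is JSON, one flat list of numbers, 7 for each row, row after row: the shift along the tool's x, y, z in m, then the turn, a rotation vector about the tool's x, y, z in rad, then the gripper command: -1 is shut, 1 is fully open, values between are in proportion. In form: [x, y, z, ax, ay, az, grip, x, y, z, ax, ay, az, grip, ...]. A call has 1 to 10 rows; each row is the pose to reach, as a shift and turn from the pose measured when the call began, along the tool's axes at that moment; what a row does not reach only later rows make up. A row lasts 1/10 s, in which the tool goes at most 50 mm and 8.59 degrees, less where a joint would pass 70% of its speed; a pose out of reach is approached as far as the arm can. A call with a gripper value outside its range is refused whole. The fingers move at their own pace and stop on an object; FORCE is the grip in N (left out, the last holds). Time passes only in rows, so rows that repeat a pose let the fingers close. It gives the time, the measured TCP pose, the force and the opening at its end, in the units of the state.
- bot.get_state(): the state, without advancing time (a new reading comes with each control period).
- bot.capture(name): name is "side" or "top" or "wrist"; returns a dict with "image" (420x560x3 uint8, red, green, blue), "mtx" (3x3 intrinsics, pixels), "origin" and "attitude" of the camera in the world; the wrist camera has in their place "mount" (4x4, takes a point from camera to tool coordinates, whose origin is the TCP and whose axes are the flange's). Camera axes: x right, y up, looking along -z (the intrinsics and any distortion apply to the point x, -y, -z); pixel columns grow to the right and rows downward; lengths in m; the calibration is good to about 2 mm. A picture is of the moment at which its call begins: read the wrist's pose just before it. There is no depth.
- bot.finish_job(): hands the job in, once; it reports no verdict.
The state is a dict: "time_s": time; "qpos": joint angles; "qd": joint speeds; "joint_torque": joint torques, N m; "eef_pos": TCP position; "ee_rot": TCP orientation; "contact_force": force on the tool from outside, world axes, zero at the start; "torque": the same for the moment, N m; "gripper_width": finger opening in m.
Only numpy, scipy, OpenCV 4.12 (cv2) and the standard library are available. Lean on these libraries where they do the work, as an engineer would, in place of code of your own. Each camera call takes 0.05 s, during which the arm holds its last target. There are 200 camera calls.

TASK

Push the cream steel chest along the worktop, square and fully home into the corner of the steel stop, then try its lid by the pull handle before you touch the catch, without wrenching the chest off the worktop. If the lid is free simply open it; if the catch holds it, let go, slide the black knob to its left stop, and lift again. The lid has no stay, so finish still gripping the handle with the lid held open about 60 degrees and the chest still home in its corner; leave everything else standing where it is.

Things in the scene. Friction and masses are not known exactly. Their poses are not given: they have to be found in the camera images.
- corner_stop: Fixed L-shaped stop of stainless angle screwed to the worktop. Origin: its inner corner at worktop level; +x points away from the robot to the far leg, +y left to the left leg. Inner faces: the planes x = 0 (y = -290 to 0 mm) and y = 0 (x = -220 to 0 mm). Uprights 32 mm high, 4 mm thick; a 30 mm foot flange lies on the outer side.
- chest: Cream steel chest, loose, about 1.3 kg, 180 mm deep (x), 230 wide (y), 80 high. Origin: centre of its underside; +x to its back (hinge side), +y to its left. Top: a fixed front rail (x = -90 to -46 mm) with the catch knob, then the lid. Its far left corner starts 5 to 70 mm short of each leg, up to 0.15 rad askew. Push its upright walls with shut fingers 40 to 50 mm up; sliding takes 5 to 11 N.
- chest_corner (a point): Far left bottom corner of the chest, at x = +90, y = +115, z = 0 mm in its frame: it coincides with the origin of the corner stop when the chest is home.
- pull_handle: Round steel bar of the lid's handle, 10 mm thick, along the chest's y, its legs at y = -42 and +42 mm, its axis 31 mm above the lid. Origin: middle of the bar, at x = -23, y = 0, z = 111 mm in the chest's frame while the lid is shut; it swings with the lid. Pinch it from above, fingers closing along the chest's x; the bar can turn between the fingers.
- lid_hinge (a point): Middle of the lid's hinge line (along the chest's y) at its back top edge: x = +88, y = 0, z = 77.5 mm in the chest's frame. The handle bar's axis moves round it on a radius of 116 mm, starting 0.29 rad above the level on the robot's side.
- lid (a joint): Opening angle of the lid, rad: 0 shut, growing as its front edge rises and swings back away from the robot; end stop 1.75. The lid weighs 0.37 kg and falls shut from below about 1.5. If the catch holds, it gives only about 0.02 rad (2 to 3 mm at the handle) and stops dead; the chest's front would lift at 8 to 12 N.
- catch_knob (a joint): Place of the catch knob in its slot, m: 0 at the right end, 0.030 at the left end (the chest's +y); it stays where left, 1 to 3 N to slide. It sits loose (18 mm of play) on the hidden tongue, starts near mid-slot, and its place does not tell whether the tongue holds the lid. Slid to the left stop it always draws the tongue clear.
- knob_top (a point): Top centre of the catch knob: a black knob 16 mm across and 22 mm tall on the front rail, at x = -68, y = -95 mm + joint value, z = 103 mm in the chest's frame. Pinch it from above across the chest's x, or push it.
- jar_brown: Bystander: glass jar with a dark brown lid, 61 mm across, 91 mm high; origin under its centre.
- jar_green: Bystander: glass jar with a green lid, 62 mm across, 102 mm high; origin under its centre.
- mortar: Bystander: small brass mortar, 71 mm across, 60 mm high; origin under its centre.
- packet: Bystander: amber paper packet tied with string, 83 x 117 x 36 mm; origin under its centre.

How it is judged:
By the outcome, as a careful person would: the job done as asked, in the order asked, and still so for the second after the job is handed in, while the arm keeps its last pose, push and grip.
It also fails if it takes over 67 s, if anything falls off the work surface, if the arm or the gripper's body presses on something with over 40 N, if the wrist force passes 120 N, or if a joint passes its speed limit or range.

## Working session

There is one attempt and no reset: what is moved stays moved. The work goes in short steps, Python scripts to look and compute and a shell command to move; the robot and the scene stay as the last step left them, time stands still between calls to the robot, and variables do not carry over. Pictures are saved under pics/ and viewed, about 8 in all and at most 12, crops included, and the job is handed in when it is done.

```bash
mkdir -p pics
python3 - <<'E'
from plant import bot
import cv2,numpy as np
s=bot.get_state();print(s)
for n in("top","side"):
    c=bot.capture(n);cv2.imwrite(f"pics/{n}0.png",c["image"][:,:,::-1]);np.savez(f"pics/{n}0.npz",**{k:np.array(v) for k,v in c.items()})
    print(n,{k:np.round(v,4).tolist() for k,v in c.items() if k!="image"})
c=bot.capture("wrist");print({k:np.round(v,4).tolist() if not isinstance(v,str) else v for k,v in c.items() if k!="image"})
E
```

```text
{'time_s': 0.0, 'qpos': array([ 1.31302255e+00,  4.23826154e-01,  1.63067642e+00,  7.12400894e-06,
        1.08857576e+00, -1.89795986e-02]), 'qd': array([ 0.00193158,  0.00027289, -0.00106274,  0.00027321,  0.00039873,
       -0.00042403]), 'joint_torque': array([ 2.44363036e-04, -5.57378948e+01, -2.81736195e+01,  8.49858407e-05,
        7.36171380e-03,  1.37132059e-05]), 'eef_pos': array([0.14765771, 0.60676219, 0.23056018]), 'ee_rot': array([[-9.71623106e-01,  2.36534125e-01, -3.84846499e-04],
       [ 2.36534435e-01,  9.71622047e-01, -1.43498850e-03],
       [ 3.45015944e-05, -1.48529743e-03, -9.99998896e-01]]), 'contact_force': array([-0.7679334 ,  0.22287306,  0.27950194]), 'torque': array([-0.00295067, -0.03235727,  0.00750381]), 'gripper_width': 0.08562101451448977}
top {'mtx': [[405.1693, 0.0, 283.6683], [0.0, 405.1693, 206.2464], [0.0, 0.0, 1.0]], 'origin': [0.4333, -0.1072, 1.1156], 'attitude': [[0.0096, 0.9909, -0.1345], [-0.9999, 0.0113, 0.0119], [0.0134, 0.1344, 0.9908]]}
side {'mtx': [[398.11, 0.0, 278.4435], [0.0, 398.11, 205.1766], [0.0, 0.0, 1.0]], 'origin': [0.5937, -0.9039, 0.6781], 'attitude': [[0.998, -0.0423, 0.0479], [0.0637, 0.5867, -0.8073], [0.0061, 0.8087, 0.5882]]}
{'mtx': [[304.1995, 0.0, 279.9034], [0.0, 304.1995, 208.0541], [0.0, 0.0, 1.0]], 'mount': [[-0.0002, 0.9454, 0.3259, 0.085], [1.0, 0.0009, -0.0017, 0.0004], [-0.0019, 0.3259, -0.9454, -0.1422], [0.0, 0.0, 0.0, 1.0]]}
```

View pics/top0.png

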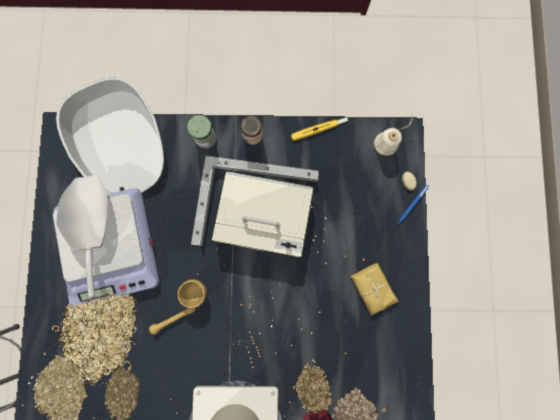

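View pics/side0.png

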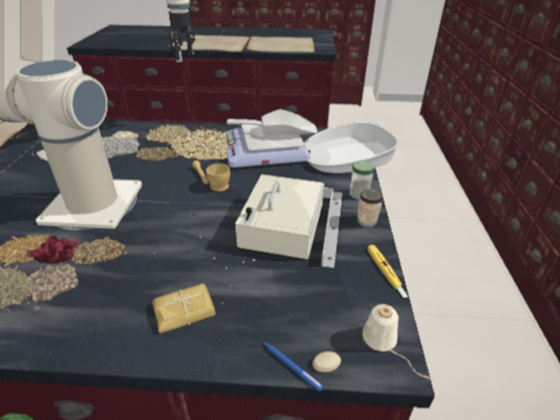

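The top view shows the stop's corner near (208,162), the chest at about (222–312, 175–255), the handle near (262,222) and the knob near (290,244). The mortar is at (191,295), the jars at (201,130) and (252,130), and the packet at (374,290). Next I'll extract corners from an enlarged crop.

```bash
cat > h.py <<'E'
import numpy as np,cv2
from plant import bot
def ray(c,px,z):
    "pixel(s) -> world points on plane z; c has mtx, origin, attitude"
    px=np.atleast_2d(np.asarray(px,float)); K=c["mtx"]
    d=np.c_[(px[:,0]-K[0,2])/K[0,0],-(px[:,1]-K[1,2])/K[1,1],-np.ones(len(px))]@np.asarray(c["attitude"]).T
    o=np.asarray(c["origin"]); return o+d*((z-o[2])/d[:,2])[:,None]
def proj(c,p):
    q=(np.atleast_2d(p)-c["origin"])@np.asarray(c["attitude"]); K=c["mtx"]
    return np.c_[K[0,2]-K[0,0]*q[:,0]/q[:,2],K[1,2]+K[1,1]*q[:,1]/q[:,2]]
def wrist():
    s=bot.get_state(); c=dict(bot.capture("wrist")); M=np.asarray(c["mount"]); R=np.asarray(s["ee_rot"])
    c["attitude"]=R@M[:3,:3]; c["origin"]=R@M[:3,3]+s["eef_pos"]; return s,c
E
python3 - <<'E'
import numpy as np,cv2
from h import *
c=np.load("pics/top0.npz");im=c["image"]
x0,y0,x1,y1=180,145,330,265
cv2.imwrite("pics/crop.png",cv2.resize(im[y0:y1,x0:x1,::-1],None,fx=5,fy=5,interpolation=cv2.INTER_CUBIC))
hsv=cv2.cvtColor(im,cv2.COLOR_RGB2HSV)
m=((hsv[...,2]>170)&(hsv[...,1]>20)).astype(np.uint8);m[:170]=0;m[260:]=0;m[:,:210]=0;m[:,320:]=0
m=cv2.morphologyEx(m,cv2.MORPH_OPEN,np.ones((3,3)))
cn=max(cv2.findContours(m,0,2)[0],key=cv2.contourArea);r=cv2.minAreaRect(cn);print(r);b=cv2.boxPoints(r);print(b,ray(c,b,.08).round(4))
for n,p,z in(("brown",(252,125),.09),("green",(200,124),.1),("mortar",(191,290),.06),("packet",(374,290),.03)):print(n,ray(c,p,z).round(3))
E
```

```text
((262.1163635253906, 214.33328247070312), (89.60762023925781, 68.13739013671875), 10.68491268157959)
[[211.77277 239.5043 ]
 [224.40598 172.54831]
 [312.45996 189.16226]
 [299.82675 256.11826]] [[ 0.4864  0.0625  0.08  ]
 [ 0.6606  0.0355  0.08  ]
 [ 0.6195 -0.194   0.08  ]
 [ 0.4466 -0.1619  0.08  ]]
brown [[ 0.787 -0.034  0.09 ]]
green [[0.784 0.1   0.1  ]]
mortar [[0.358 0.114 0.06 ]]
packet [[ 0.36  -0.361  0.03 ]]
```

View pics/crop.png

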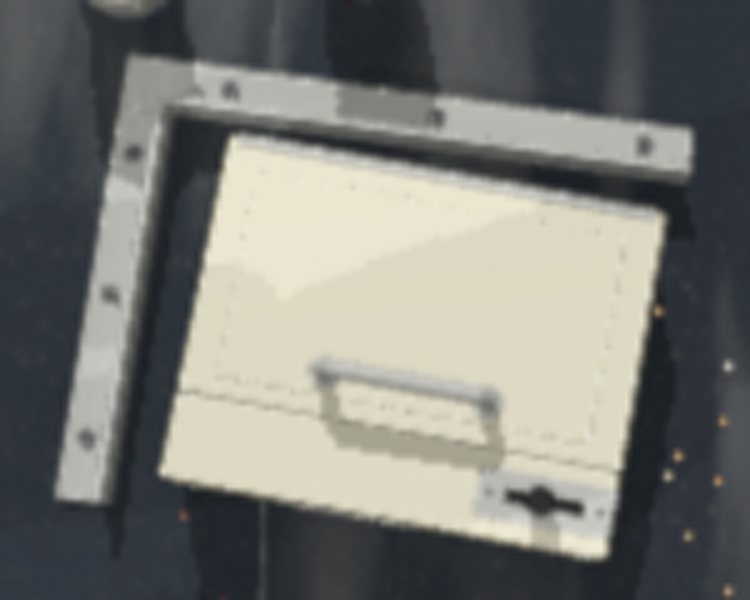

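Run:
```python
from h import *
c=np.load("pics/top0.npz")
f=lambda p:np.array(p)/5+[180,145]
P=ray(c,[f(p) for p in[(168,106),(690,172),(112,498)]],.032);print("stop",P.round(4))
a=P[1]-P[0];b=P[2]-P[0];print(np.linalg.norm(a),np.linalg.norm(b),np.arctan2(a[0],-a[1]),np.arctan2(b[1],-b[0]))
Q=ray(c,[f(p) for p in[(228,137),(664,212),(608,558),(160,476)]],.08);print("chest FL FR NR NL",Q.round(4),Q.mean(0))
e=Q[1]-Q[0];g=Q[0]-Q[3];print(np.linalg.norm(e),np.linalg.norm(g),np.arctan2(e[0],-e[1]),np.arctan2(g[1],g[0]))
print("handle",ray(c,[f((318,368)),f((490,400))],.111),"knob",ray(c,f((541,495)),.103))
```

```text
stop [[ 0.6885  0.0721  0.032 ]
 [ 0.6553 -0.2131  0.032 ]
 [ 0.475   0.0948  0.032 ]]
0.28713777859916784 0.2146511764121666 -0.11576309800042105 0.10596153552863383
chest FL FR NR NL [[ 0.6611  0.0324  0.08  ]
 [ 0.6241 -0.1949  0.08  ]
 [ 0.4454 -0.1664  0.08  ]
 [ 0.4846  0.0619  0.08  ]] [ 0.55380433 -0.06673133  0.08      ]
0.23027853237225063 0.1789244982718389 -0.16104445766258377 -0.16538932976100226
handle [[ 0.53748759 -0.01983909  0.111     ]
 [ 0.52244133 -0.10562307  0.111     ]] knob [[ 0.47596156 -0.1315636   0.103     ]]
```

```bash
python3 -m creep '[-0.3,-0.36,0,0,0,1.443,-1,-0.3,-0.36,0,0,0,1.443,-1,-0.3,-0.36,0,0,0,1.443,-1,-0.3,-0.36,0,0,0,1.443,-1,-0.3,-0.36,0,0,0,1.443,-1,-0.3,-0.36,0,0,0,1.443,-1,-0.3,-0.36,0,0,0,1.443,-1,-0.3,-0.36,0,0,0,1.443,-1,-0.3,-0.36,0,0,0,1.443,-1,-0.3,-0.36,0,0,0,1.443,-1]' 40
```

```text
time_s: 1.15
eef_pos: [0.3548, 0.183, 0.2312]
ee_rot: [[0.119, 0.993, -0.0], [0.993, -0.119, -0.002], [-0.002, 0.0, -1.0]]
contact_force: [-0.1, 0.1, -0.1]
gripper_width: -0.0005
```

```bash
python3 -m creep '[-0.38,0.24,0,0,0,0,-1,-0.38,0.24,0,0,0,0,-1,-0.38,0.24,0,0,0,0,-1,-0.38,0.24,0,0,0,0,-1,-0.38,0.24,0,0,0,0,-1,-0.38,0.24,0,0,0,0,-1,-0.38,0.24,0,0,0,0,-1,-0.38,0.24,0,0,0,0,-1,-0.38,0.24,0,0,0,0,-1,-0.38,0.24,0,0,0,0,-1]' && python3 -m creep '[0,0,0.185,0,0,0,-1,0,0,0.185,0,0,0,-1,0,0,0.185,0,0,0,-1,0,0,0.185,0,0,0,-1,0,0,0.185,0,0,0,-1]'
python3 - <<'E'
from h import *
s,c=wrist();cv2.imwrite("pics/w1.png",c["image"][:,:,::-1])
E
```

```text
time_s: 2.15
eef_pos: [0.55, -0.2279, 0.2317]
ee_rot: [[0.123, 0.992, 0.002], [0.992, -0.123, -0.004], [-0.003, 0.003, -1.0]]
contact_force: [-0.0, 1.0, 0.2]
gripper_width: -0.0002
time_s: 2.65
eef_pos: [0.5464, -0.2265, 0.0418]
ee_rot: [[0.123, 0.992, -0.007], [0.992, -0.123, 0.0], [-0.0, -0.007, -1.0]]
contact_force: [-0.1, -0.4, -0.2]
gripper_width: 0.0003
```

View pics/w1.png

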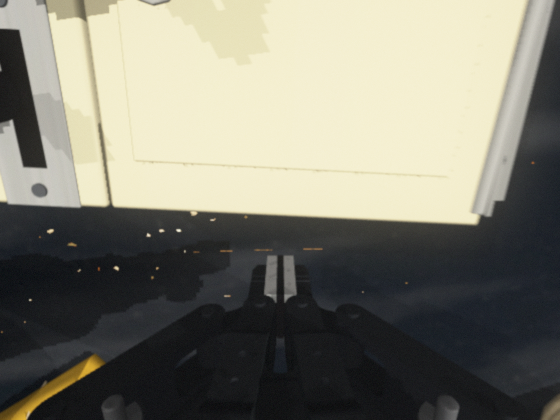

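The wrist view shows the shut fingers at (280,270), clear of the chest's right wall (edge on row ~210), with the hinge side to the right at x≈490. Now I push left.

```bash
python3 -m creep '[0.01,0,0,0,0,0,-1,0.018,0,0,0,0,0,-1,0.024,0,0,0,0,0,-1,0.03,0,0,0,0,0,-1,0.036,0,0,0,0,0,-1,0.042,0,0,0,0,0,-1,0.048,0,0,0,0,0,-1]';python3 -m creep '[0.005,0,0,0,0,0,-1,0.01,0,0,0,0,0,-1,0.015,0,0,0,0,0,-1,0.02,0,0,0,0,0,-1]'
```

```text
time_s: 3.4
eef_pos: [0.5558, -0.1811, 0.0459]
ee_rot: [[0.122, 0.993, 0.0], [0.993, -0.122, -0.004], [-0.004, 0.001, -1.0]]
contact_force: [-0.5, -9.7, 1.8]
gripper_width: 0.0
time_s: 3.8
eef_pos: [0.559, -0.1622, 0.0464]
ee_rot: [[0.122, 0.993, 0.002], [0.993, -0.122, -0.006], [-0.006, 0.003, -1.0]]
contact_force: [-0.9, -7.7, -1.1]
gripper_width: 0.0002
```

```bash
python3 -m creep '[0.003,0,0,0,0,0,-1,0.006,0,0,0,0,0,-1]';python3 -m creep '[0.002,0,0,0,0,0,-1,0.004,0,0,0,0,0,-1]';python3 -m creep '[0.002,0,0,0,0,0,-1,0.004,0,0,0,0,0,-1]'
python3 - <<'E'
from h import *
s,c=wrist();cv2.imwrite("pics/w2.png",c["image"][:,:,::-1])
t=bot.capture("top");cv2.imwrite("pics/t2.png",cv2.resize(t["image"][145:265,180:330,::-1],None,fx=5,fy=5,interpolation=2))
E
```

```text
time_s: 4.0
eef_pos: [0.5601, -0.1568, 0.0466]
ee_rot: [[0.122, 0.993, 0.003], [0.993, -0.121, -0.008], [-0.007, 0.004, -1.0]]
contact_force: [0.4, -6.0, -3.2]
gripper_width: 0.0001
time_s: 4.2
eef_pos: [0.5607, -0.1533, 0.0466]
ee_rot: [[0.121, 0.993, 0.004], [0.993, -0.121, -0.009], [-0.008, 0.005, -1.0]]
contact_force: [1.0, -5.3, -3.0]
gripper_width: -0.0
time_s: 4.4
eef_pos: [0.5612, -0.1514, 0.0468]
ee_rot: [[0.12, 0.993, 0.004], [0.993, -0.12, -0.012], [-0.012, 0.005, -1.0]]
contact_force: [-5.4, -24.8, -1.1]
gripper_width: 0.0001
```

View pics/t2.png

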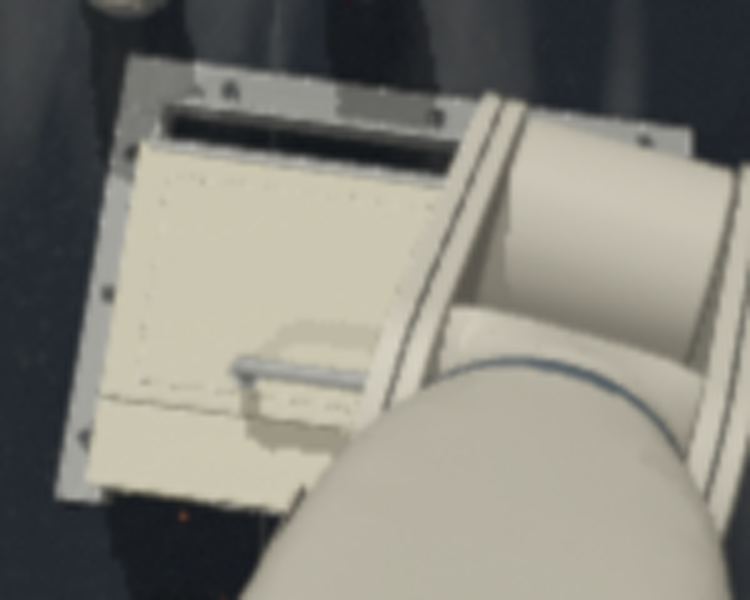

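The crop shows the chest's left wall flush on the left leg, with a gap of about 20 mm (dark band on rows 115–170) still open at the far leg. Next I go round to the front wall.

```bash
python3 -m creep '[-0.035,0,0.002,0,0,0,-1,-0.04,-0.03,0.002,0,0,0,-1,-0.04,-0.075,0.002,0,0,0,-1,-0.04,-0.12,0.002,0,0,0,-1,-0.04,-0.142,0.002,0,0,0,-1,-0.02,-0.142,0.002,0,0,0,-1,0.03,-0.142,0.002,0,0,0,-1,0.08,-0.142,0.002,0,0,0,-1,0.12,-0.142,0.002,0,0,0,-1,0.12,-0.142,0.002,0,0,0,-1]'; python3 -m creep '[0,0.01,0,0,0,0,-1,0,0.015,0,0,0,0,-1,0,0.02,0,0,0,0,-1,0,0.025,0,0,0,0,-1,0,0.03,0,0,0,0,-1]'
```

```text
time_s: 5.5
eef_pos: [0.4353, -0.0115, 0.0431]
ee_rot: [[0.115, 0.993, 0.005], [0.993, -0.115, -0.012], [-0.011, 0.007, -1.0]]
contact_force: [-0.3, -0.1, 0.1]
gripper_width: 0.0001
time_s: 6.0
eef_pos: [0.4583, -0.0158, 0.0425]
ee_rot: [[0.117, 0.993, -0.009], [0.993, -0.117, -0.011], [-0.012, -0.007, -1.0]]
contact_force: [-22.7, 1.7, 19.9]
gripper_width: -0.0001
```

```bash
python3 -m creep '[0,0.003,-0.002,0,0,0,-1,0,0.005,-0.002,0,0,0,-1]'
python3 - <<'E'
from h import *
t=bot.capture("side");cv2.imwrite("pics/s3.png",cv2.resize(t["image"][150:270,180:360,::-1],None,fx=4,fy=4,interpolation=2))
E
```

```text
time_s: 6.2
eef_pos: [0.4603, -0.0175, 0.0439]
ee_rot: [[0.12, 0.993, -0.015], [0.993, -0.12, -0.011], [-0.012, -0.014, -1.0]]
contact_force: [-11.6, 1.5, 7.1]
gripper_width: 0.0001
```

View pics/s3.png

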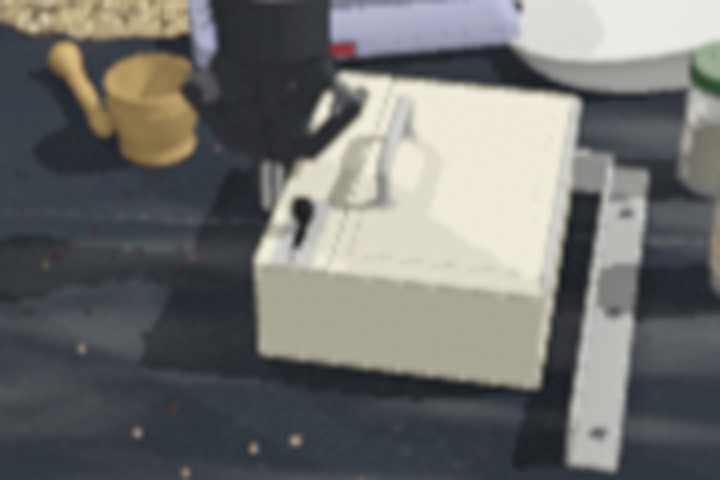

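```bash
python3 -m creep '[0,-0.006,-0.005,0.014,0,0,-1,0,-0.006,-0.005,0.014,0,0,-1]'; python3 -m creep '[0,0.005,0,0,0,0,-1,0,0.009,0,0,0,0,-1,0,0.012,0,0,0,0,-1]';python3 -m creep '[0,0.003,0,0,0,0,-1,0,0.006,0,0,0,0,-1]'
```

```text
time_s: 6.45
eef_pos: [0.4547, -0.0177, 0.0495]
ee_rot: [[0.122, 0.992, -0.029], [0.993, -0.122, -0.009], [-0.012, -0.028, -1.0]]
contact_force: [-0.5, -0.6, -0.4]
gripper_width: 0.0001
time_s: 6.75
eef_pos: [0.4611, -0.0191, 0.0487]
ee_rot: [[0.122, 0.992, -0.041], [0.992, -0.122, -0.008], [-0.013, -0.04, -0.999]]
contact_force: [-20.3, 1.7, 17.3]
gripper_width: -0.0001
time_s: 6.95
eef_pos: [0.4612, -0.0194, 0.048]
ee_rot: [[0.122, 0.991, -0.054], [0.992, -0.123, -0.007], [-0.014, -0.052, -0.999]]
contact_force: [-21.3, 2.9, 17.4]
gripper_width: 0.0001
```

The fingers' linkage, not their tips, is bearing on the rail edge in this orientation (upward force, tilt growing). I'll back off, level the tool and turn 90° so I push along the tool's x, as on the side wall.

```bash
python3 -m creep '[0,-0.03,0,-0.053,0.007,0,-1,0,-0.04,0,-0.053,0.007,0,-1,0,-0.04,0,-0.053,0.007,0,-1]'; python3 -m creep '[0,0,0,0,0,1.57,-1,0,0,0,0,0,1.57,-1,0,0,0,0,0,1.57,-1,0,0,0,0,0,1.57,-1,0,0,0,0,0,1.57,-1,0,0,0,0,0,1.57,-1,0,0,0,0,0,1.57,-1,0,0,0,0,0,1.57,-1,0,0,0,0,0,1.57,-1,0,0,0,0,0,1.57,-1]'; python3 -m creep '[0,0,0,0,0,0.15,-1,0,0,0,0,0,0.15,-1]'
python3 - <<'E'
from h import *
t=bot.capture("top");cv2.imwrite("pics/t4.png",cv2.resize(t["image"][145:275,180:330,::-1],None,fx=4.6,fy=4.6,interpolation=2))
E
```

```text
time_s: 7.25
eef_pos: [0.4205, -0.0145, 0.0502]
ee_rot: [[0.122, 0.992, -0.001], [0.992, -0.122, -0.007], [-0.007, -0.0, -1.0]]
contact_force: [0.5, -1.0, 0.6]
gripper_width: 0.0
time_s: 8.25
eef_pos: [0.4234, -0.0148, 0.0505]
ee_rot: [[0.998, -0.058, 0.002], [-0.058, -0.998, -0.007], [0.002, 0.007, -1.0]]
contact_force: [-0.5, 0.4, 0.3]
gripper_width: -0.0
time_s: 8.45
eef_pos: [0.4263, -0.015, 0.0508]
ee_rot: [[0.978, -0.208, 0.005], [-0.208, -0.978, -0.007], [0.007, 0.006, -1.0]]
contact_force: [-0.3, 0.6, -0.0]
gripper_width: -0.0001
```

View pics/t4.png

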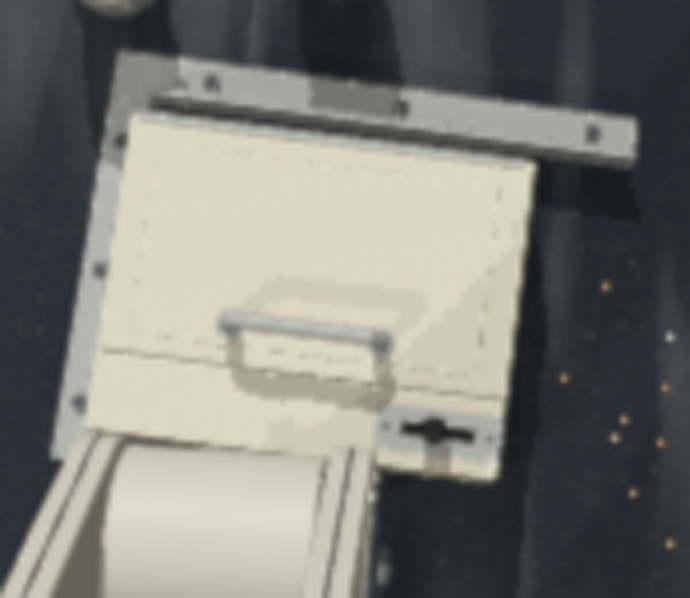

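The crop shows the chest square on the left leg, with only a thin gap (rows 105–130) left at the far leg. I finish the push along the tool's x.

```bash
python3 -m creep '[0.015,-0.002,0.004,0,0,-0.095,-1,0.025,-0.003,0.004,0,0,-0.095,-1,0.03,-0.003,0.004,0,0,-0.095,-1]'; python3 -m creep '[0.005,0,0,0,0,0,-1,0.01,0,0,0,0,0,-1,0.015,0,0,0,0,0,-1,0.02,0,0,0,0,0,-1]'; python3 -m creep '[0.003,0,0,0,0,0,-1,0.005,0,0,0,0,0,-1]'
```

```text
time_s: 8.8
eef_pos: [0.4575, -0.0184, 0.047]
ee_rot: [[0.994, -0.111, 0.006], [-0.111, -0.994, -0.007], [0.007, 0.007, -1.0]]
contact_force: [-0.4, -0.7, -0.2]
gripper_width: 0.0002
time_s: 9.2
eef_pos: [0.4705, -0.0202, 0.0462]
ee_rot: [[0.994, -0.111, -0.008], [-0.111, -0.994, -0.006], [-0.007, 0.007, -1.0]]
contact_force: [-18.7, 0.6, 13.4]
gripper_width: -0.0001
time_s: 9.4
eef_pos: [0.471, -0.0204, 0.0456]
ee_rot: [[0.994, -0.111, -0.017], [-0.111, -0.994, -0.006], [-0.016, 0.008, -1.0]]
contact_force: [-16.4, 2.2, 11.6]
gripper_width: -0.0003
```

```bash
cat > chk.py <<'E'
from h import *
import sys
# stop frame from first measurement
O=np.array([.6885,.0721]);a=-.112;E=np.array([[np.cos(a),-np.sin(a)],[np.sin(a),np.cos(a)]])
def st(P): return (np.asarray(P)[:,:2]-O)@E
E
python3 - <<'E'
from chk import *
t=bot.capture("top")
f=lambda p:np.array(p)/4.6+[180,145]
print(st(ray(t,[f(p) for p in[(133,117),(535,163),(497,479),(85,430)]],.08)).round(4))
g=cv2.cvtColor(t["image"],cv2.COLOR_RGB2GRAY)
for col in(225,240,255,270,285): print(col,g[158:185,col].tolist(), proj(t,[.69,.07,0]).round() if col==225 else "")
E
```

```text
[[-0.023   0.0013]
 [-0.0211 -0.2278]
 [-0.2004 -0.2277]
 [-0.2014  0.0018]]
225 [125, 169, 156, 124, 96, 93, 117, 154, 160, 101, 110, 153, 174, 179, 208, 211, 206, 199, 211, 212, 212, 212, 212, 212, 212, 212, 212] [[216. 168.]]
240 [44, 57, 111, 160, 163, 163, 163, 164, 164, 166, 153, 100, 118, 162, 180, 192, 210, 212, 211, 210, 212, 212, 212, 212, 212, 212, 212] 
255 [28, 28, 28, 37, 76, 115, 115, 114, 115, 115, 117, 138, 151, 100, 125, 170, 183, 199, 211, 212, 212, 212, 212, 212, 212, 213, 212] 
270 [70, 71, 72, 72, 72, 80, 121, 164, 166, 164, 163, 165, 164, 166, 157, 103, 138, 184, 185, 202, 211, 212, 211, 211, 212, 213, 213] 
285 [59, 58, 57, 57, 55, 57, 57, 65, 112, 161, 167, 167, 166, 166, 165, 166, 157, 103, 131, 177, 186, 208, 212, 213, 213, 215, 213]
```

Run:
```python
from chk import *
t=bot.capture("top")
print(st(ray(t,[(225,168),(240,169.8),(255,171.8),(270,173.6),(285,175.6)],.08)).round(4), "leg top edge",st(ray(t,[(240,168.5),(270,172.5),(285,174.5)],.032)).round(4))
cv2.imwrite("pics/t5.png",cv2.resize(t["image"][145:275,180:330,::-1],None,fx=4.6,fy=4.6,interpolation=2))
```

```text
[[-0.0114 -0.0393]
 [-0.0113 -0.0787]
 [-0.0117 -0.1182]
 [-0.0116 -0.1576]
 [-0.012  -0.197 ]] leg top edge [[ 0.0026 -0.0723]
 [ 0.0017 -0.1549]
 [ 0.0013 -0.1962]]
```

View pics/t5.png

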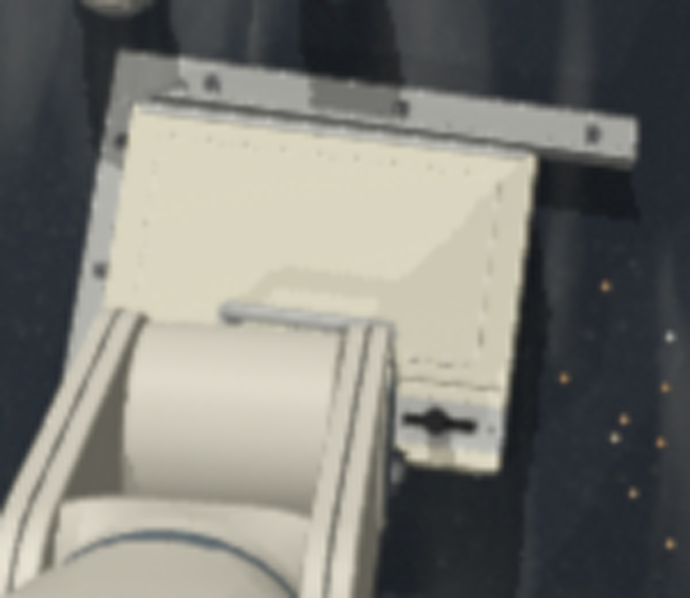

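It moved about 10 mm but is still some 11–13 mm short. I continue the push with a little lift bias to shed the downward friction.

```bash
python3 -m creep '[0.008,0,-0.004,0,0.017,0,-1,0.013,0,-0.005,0,0.017,0,-1,0.018,0,-0.005,0,0.017,0,-1]'; python3 -m creep '[0.008,0,-0.003,0,0.01,0,-1,0.013,0,-0.004,0,0.01,0,-1]'
```

```text
time_s: 9.8
eef_pos: [0.4858, -0.0222, 0.0495]
ee_rot: [[0.994, -0.111, -0.006], [-0.111, -0.994, -0.007], [-0.006, 0.008, -1.0]]
contact_force: [-5.6, 0.6, -4.0]
gripper_width: 0.0003
time_s: 10.0
eef_pos: [0.4881, -0.0218, 0.0507]
ee_rot: [[0.993, -0.112, -0.018], [-0.113, -0.994, -0.005], [-0.018, 0.008, -1.0]]
contact_force: [-28.1, 16.8, 0.8]
gripper_width: -0.0002
```

```bash
python3 -m creep '[-0.02,0,0,0,0.018,0,-1,-0.03,0,0,0,0.018,0,-1,-0.03,0,-0.01,0,0.018,0,-1]'
python3 - <<'E'
from chk import *
t=bot.capture("top")
g=cv2.cvtColor(t["image"],cv2.COLOR_RGB2GRAY)
for col in(225,240,255,270,285): print(col,g[160:182,col].tolist())
for row in(185,200,215,230): print(row,g[row,195:225].tolist())
cv2.imwrite("pics/t6.png",cv2.resize(t["image"][145:275,180:330,::-1],None,fx=4.6,fy=4.6,interpolation=2))
E
```

```text
time_s: 10.3
eef_pos: [0.4566, -0.0182, 0.0607]
ee_rot: [[0.994, -0.112, -0.004], [-0.112, -0.994, -0.007], [-0.003, 0.008, -1.0]]
contact_force: [0.1, -0.9, 0.4]
gripper_width: 0.0
225 [156, 126, 120, 158, 180, 193, 211, 213, 212, 211, 212, 213, 213, 213, 212, 213, 213, 213, 213, 213, 213, 213]
240 [112, 160, 164, 164, 169, 180, 183, 193, 210, 212, 210, 206, 210, 212, 213, 213, 213, 213, 213, 213, 213, 213]
255 [28, 36, 77, 116, 115, 116, 134, 166, 180, 192, 210, 213, 212, 211, 212, 212, 213, 213, 213, 213, 213, 213]
270 [72, 73, 73, 81, 122, 165, 167, 165, 167, 175, 182, 193, 211, 212, 210, 207, 212, 213, 213, 213, 213, 213]
285 [58, 57, 56, 57, 57, 66, 112, 162, 168, 168, 169, 175, 185, 200, 211, 213, 212, 211, 213, 213, 213, 213]
185 [53, 53, 52, 55, 60, 99, 166, 179, 179, 180, 184, 203, 211, 212, 213, 213, 212, 208, 214, 213, 213, 213, 213, 213, 213, 213, 213, 213, 213, 213]
200 [48, 48, 69, 140, 172, 178, 177, 179, 184, 208, 213, 212, 212, 213, 212, 211, 212, 213, 213, 212, 213, 212, 213, 212, 213, 213, 212, 213, 213, 213]
215 [92, 166, 178, 179, 179, 183, 197, 210, 212, 213, 213, 213, 213, 213, 213, 212, 212, 211, 211, 211, 210, 210, 212, 203, 200, 190, 183, 183, 180, 182]
230 [200, 199, 181, 142, 181, 198, 200, 195, 158, 114, 122, 183, 205, 209, 209, 209, 209, 209, 209, 209, 209, 208, 209, 208, 208, 208, 208, 208, 208, 208]
```

View pics/t6.png

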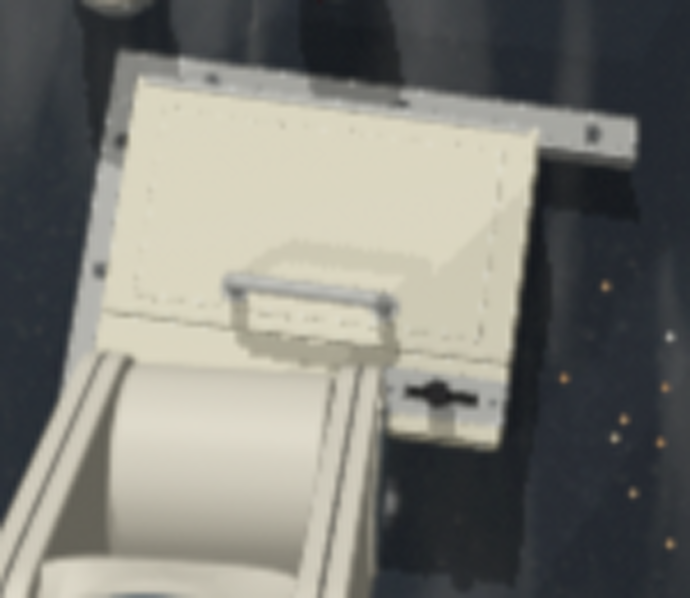

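Run:
```python
from chk import *
t=np.load("pics/top0.npz")
f=lambda p:np.array(p)/4.6+[180,145]
Q=ray(t,[f(p) for p in[(137,80),(538,129),(499,448)]],.08);print(st(Q).round(4))
L=ray(t,[(205.4,185),(203.5,200),(201.2,215)],.08);print("left edge",st(L).round(4))
B=ray(t,[(225,164.8),(240,167),(255,168.6),(270,170.6),(285,172.6)],.08);print("back",st(B).round(4))
print("yaw",np.polyfit(B[:,1],B[:,0],1)[0],np.polyfit(L[:,0],L[:,1],1)[0])
s=bot.get_state()
H=ray(t,[f((235,284)),f((387,301))],.111);print("handle",H.mean(0),H)
print("knob",ray(t,f((437,393)),.103))
print("grip home: handle",O+E@[-.113,-.115],"knob mid",O+E@[-.158,-.195])
```

```text
[[-0.0015  0.0022]
 [-0.0014 -0.2272]
 [-0.1833 -0.2268]]
left edge [[-0.0623  0.0047]
 [-0.1018  0.0038]
 [-0.141   0.0038]]
back [[-0.003  -0.0381]
 [-0.0039 -0.0777]
 [-0.0033 -0.1171]
 [-0.0037 -0.1566]
 [-0.0041 -0.196 ]]
yaw 0.11790039313290304 -0.1017008385524783
handle [ 0.56272513 -0.02925893  0.111     ] [[ 0.56690915  0.01205487  0.111     ]
 [ 0.55854111 -0.07057272  0.111     ]]
knob [[ 0.50943815 -0.09826502  0.103     ]]
grip home: handle [ 0.56335491 -0.02954992] knob mid [ 0.50969557 -0.10401921]
```

The chest is home against both legs to about 2 mm, and the 28 N stop agrees. I turn back to the handle orientation and, on the way, give the right wall one light confirming press.

```bash
python3 -m creep '[0,0,-0.05,0,0,-0.1,-1,0,0,-0.1,0,0,-0.3,-1,0.0,0.05,-0.12,0,0,-0.5,-1,0.04,0.1,-0.12,0,0,-1.57,-1,0.1,0.15,-0.12,0,0,-1.57,-1,0.136,0.155,-0.12,0,0,-1.57,-1,0.136,0.155,-0.12,0,0,-1.57,-1,0.136,0.155,-0.12,0,0,-1.57,-1,0.136,0.155,-0.12,0,0,-1.57,-1,0.136,0.155,-0.12,0,0,-1.57,-1]'; python3 -m creep '[0,0,0.05,0,0,-0.15,-1,0,0,0.1,0,0,-0.15,-1,0,0,0.132,0,0,-0.15,-1]'
```

```text
time_s: 11.35
eef_pos: [0.5791, -0.1879, 0.1857]
ee_rot: [[0.252, 0.968, 0.004], [0.968, -0.252, -0.009], [-0.007, 0.007, -1.0]]
contact_force: [-0.5, 0.4, 0.0]
gripper_width: -0.0
time_s: 11.65
eef_pos: [0.5805, -0.1897, 0.0523]
ee_rot: [[0.105, 0.994, 0.005], [0.994, -0.105, -0.009], [-0.009, 0.006, -1.0]]
contact_force: [-0.5, 0.1, -0.3]
gripper_width: 0.0
```

```bash
python3 -m creep '[0.015,0,0.004,0,0,0,-1,0.025,0,0.004,0,0,0,-1,0.032,0,0.004,0,0,0,-1]'; python3 -m creep '[0.003,0,0,0,0,0,-1,0.006,0,0,0,0,0,-1,0.008,0,0,0,0,0,-1]'
```

```text
time_s: 11.95
eef_pos: [0.586, -0.1571, 0.0501]
ee_rot: [[0.104, 0.995, 0.009], [0.994, -0.104, -0.01], [-0.009, 0.01, -1.0]]
contact_force: [-0.1, -0.2, 0.9]
gripper_width: -0.0
time_s: 12.25
eef_pos: [0.5863, -0.1542, 0.0523]
ee_rot: [[0.101, 0.995, 0.009], [0.995, -0.101, -0.018], [-0.017, 0.011, -1.0]]
contact_force: [-12.8, -39.6, 2.0]
gripper_width: -0.0002
```

The wall stood at exactly the earlier home line (y=-0.154) and stopped dead, so the chest is confirmed home. Now to the handle.

```bash
python3 -m creep '[-0.015,0,0,0.009,0.018,0.01,-0.5,-0.015,0,-0.05,0.009,0.018,0.01,-0.5,-0.015,0,-0.1,0.009,0.018,0.01,0,-0.01,0,-0.13,0.009,0.018,0.01,0.3,0.03,-0.02,-0.13,0.009,0.018,0.01,0.3,0.08,-0.035,-0.13,0.009,0.018,0.01,0.3,0.122,-0.035,-0.13,0.009,0.018,0.01,0.3,0.122,-0.035,-0.13,0.009,0.018,0.01,0.3]' 40
python3 - <<'E'
from chk import *
s,c=wrist();print(s["eef_pos"],s["gripper_width"]);cv2.imwrite("pics/w7.png",c["image"][:,:,::-1])
print("pred bar ends",proj(c,np.c_[[O+E@[-.113,-.115-.042],O+E@[-.113,-.115+.042]],[.111,.111]]).round())
E
```

```text
time_s: 13.05
eef_pos: [0.5634, -0.0224, 0.1824]
ee_rot: [[0.106, 0.994, 0.006], [0.994, -0.106, 0.002], [0.002, 0.006, -1.0]]
contact_force: [0.9, -1.0, 0.6]
gripper_width: 0.0551
[ 0.56337186 -0.02240234  0.182357  ] 0.055071997942278746
pred bar ends [[281. 279.]
 [282. 177.]]
```

View pics/w7.png

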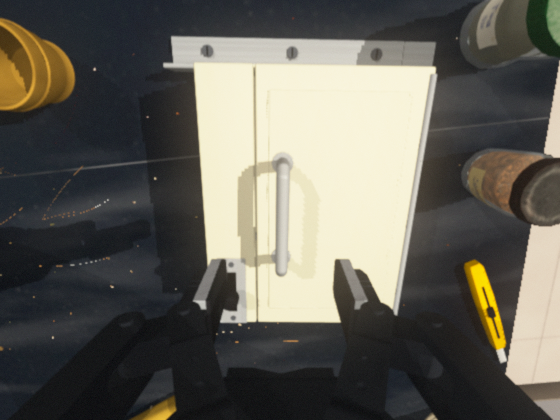

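The wrist view shows the bar running from (284,165) to (282,268), midway between the open fingers (tips at columns 215 and 345). Chest and jars are clear of everything else. I descend and pinch.

```bash
python3 -m creep '[-0.002,0,0.04,0,0,0,0.3,-0.002,0,0.07,0,0,0,0.3,-0.002,0,0.09,0,0,0,0.3,-0.002,0,0.09,0,0,0,0.3]' && python3 -m creep '[0,0,0,0,0,0,-0.3,0,0,0,0,0,0,-1,0,0,0,0,0,0,-1,0,0,0,0,0,0,-1,0,0,0,0,0,0,-1]' 60
```

```text
time_s: 13.5
eef_pos: [0.5628, -0.027, 0.0909]
ee_rot: [[0.107, 0.994, 0.003], [0.994, -0.107, 0.001], [0.001, 0.003, -1.0]]
contact_force: [-0.4, 0.3, 0.8]
gripper_width: 0.0555
time_s: 14.0
eef_pos: [0.5644, -0.0273, 0.0924]
ee_rot: [[0.107, 0.994, 0.007], [0.994, -0.107, 0.0], [0.001, 0.007, -1.0]]
contact_force: [1.1, -1.8, 7.1]
gripper_width: 0.008
```

```bash
python3 -m creep '[0,0,-0.001,0,0,0,-1,0,0.0005,-0.002,0,0,0,-1]'; python3 -m creep '[0,0,-0.001,0,0,0,-1,0,0.0005,-0.0015,0,0,0,-1]'
```

```text
time_s: 14.2
eef_pos: [0.565, -0.0274, 0.0946]
ee_rot: [[0.107, 0.994, 0.007], [0.994, -0.107, 0.0], [0.001, 0.007, -1.0]]
contact_force: [2.5, -1.2, -4.1]
gripper_width: 0.0076
time_s: 14.4
eef_pos: [0.5643, -0.0274, 0.0952]
ee_rot: [[0.107, 0.994, 0.004], [0.994, -0.107, 0.001], [0.001, 0.004, -1.0]]
contact_force: [1.2, -0.0, -10.6]
gripper_width: 0.008
```

```bash
python3 -m creep '[0,0,0,0,0,0,-1]'; python3 -m creep '[0,0,-0.001,0,0,0,-1]'
```

```text
time_s: 14.5
eef_pos: [0.5641, -0.0273, 0.0948]
ee_rot: [[0.107, 0.994, 0.004], [0.994, -0.107, 0.001], [0.001, 0.004, -1.0]]
contact_force: [3.3, -0.7, -3.6]
gripper_width: 0.008
time_s: 14.6
eef_pos: [0.5636, -0.0273, 0.0952]
ee_rot: [[0.107, 0.994, 0.003], [0.994, -0.107, 0.001], [0.001, 0.003, -1.0]]
contact_force: [0.7, -0.2, -11.9]
gripper_width: 0.0077
```

The lid rose about 3 mm and then went stiff: 8 N more per extra 0.4 mm. The catch is holding it. I let it down, let go, and go for the knob, pushing it from the right with shut fingers.

```bash
python3 -m creep '[0,-0.0005,0.003,0,0,0,-1,0,-0.0005,0.003,0,0,0,0.2,0,-0.0005,0.003,0,0,0,0.2,0,-0.0005,0.003,0,0,0,0.2,0,0,-0.04,0,0,0,0.2,0,0,-0.08,0,0,0,0.2]'; python3 -m creep '[-0.04,-0.015,0,0,0,0,-1,-0.08,-0.035,0,0,0,0,-1,-0.112,-0.0455,0,0,0,0,-1,-0.112,-0.0455,0.03,0,0,0,-1,-0.112,-0.0455,0.06,0,0,0,-1,-0.112,-0.0455,0.06,0,0,0,-1]' 40
python3 - <<'E'
from chk import *
s,c=wrist();print(s["eef_pos"],s["gripper_width"],st([s["eef_pos"]]));cv2.imwrite("pics/w8.png",c["image"][:,:,::-1])
E
```

```text
time_s: 15.2
eef_pos: [0.5626, -0.0272, 0.1754]
ee_rot: [[0.107, 0.994, -0.0], [0.994, -0.107, 0.001], [0.001, -0.0, -1.0]]
contact_force: [2.0, 0.6, 0.4]
gripper_width: 0.0513
time_s: 15.8
eef_pos: [0.5028, -0.1333, 0.1127]
ee_rot: [[0.108, 0.994, -0.006], [0.994, -0.108, 0.003], [0.002, -0.006, -1.0]]
contact_force: [0.2, 0.4, 0.7]
gripper_width: -0.0001
[ 0.50280883 -0.13330036  0.11271894] -8.55204179144517e-05 [[-0.16157096 -0.22486739]]
```

View pics/w8.png

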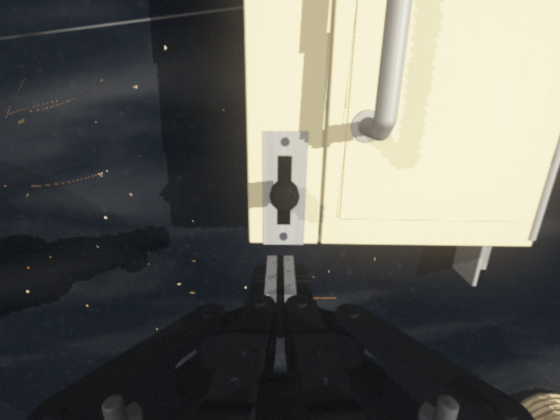

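The wrist view shows the knob at (285,195), mid-slot, straight ahead of the shut fingertips at (281,258). I lower and push.

```bash
python3 -m creep '[0,0.003,0.015,0,0,0,-1,0,0.003,0.023,0,0,0,-1,0,0.003,0.023,0,0,0,-1]'; python3 -m creep '[0.005,0,0,0,0,0,-1,0.01,0,0,0,0,0,-1,0.015,0,0,0,0,0,-1,0.02,0,0,0,0,0,-1,0.023,0,0,0,0,0,-1]';python3 -m creep '[0.003,0,0,0,0,0,-1,0.005,0,0,0,0,0,-1]'
```

```text
time_s: 16.15
eef_pos: [0.507, -0.1334, 0.0915]
ee_rot: [[0.107, 0.994, -0.004], [0.994, -0.107, 0.002], [0.002, -0.004, -1.0]]
contact_force: [-0.6, 0.4, 0.2]
gripper_width: 0.0001
time_s: 16.65
eef_pos: [0.5098, -0.1101, 0.0919]
ee_rot: [[0.106, 0.994, -0.003], [0.994, -0.106, 0.002], [0.001, -0.004, -1.0]]
contact_force: [0.7, -1.3, 1.5]
gripper_width: -0.0002
time_s: 16.85
eef_pos: [0.5105, -0.1049, 0.092]
ee_rot: [[0.106, 0.994, -0.003], [0.994, -0.106, 0.001], [0.001, -0.003, -1.0]]
contact_force: [0.3, -2.3, 0.5]
gripper_width: 0.0004
```

Sliding at about 2 N. I go on until the stop.

```bash
python3 -m creep '[0.003,0,0,0,0,0,-1,0.005,0,0,0,0,0,-1]';python3 -m creep '[0.002,0,0,0,0,0,-1,0.004,0,0,0,0,0,-1]'
python3 - <<'E'
from chk import *
print(st([bot.get_state()["eef_pos"]]))
E
```

```text
time_s: 17.05
eef_pos: [0.5108, -0.1016, 0.092]
ee_rot: [[0.104, 0.995, -0.004], [0.995, -0.104, -0.002], [-0.002, -0.003, -1.0]]
contact_force: [-4.1, -22.3, 2.4]
gripper_width: 0.0002
time_s: 17.25
eef_pos: [0.5109, -0.1011, 0.0923]
ee_rot: [[0.101, 0.995, -0.004], [0.995, -0.101, -0.008], [-0.008, -0.003, -1.0]]
contact_force: [-7.2, -34.2, 5.9]
gripper_width: -0.0001
[[-0.15715739 -0.19201783]]
```

```bash
python3 -m creep '[-0.012,0,0,0.004,0.008,0.008,-1,-0.012,0,-0.04,0.004,0.008,0.008,-1,-0.01,0,-0.08,0.004,0.008,0.008,0.3,0.03,0.02,-0.08,0.004,0.008,0.008,0.3,0.079,0.0443,-0.08,0.004,0.008,0.008,0.3,0.079,0.0443,-0.08,0.004,0.008,0.008,0.3,0.079,0.0443,-0.08,0.004,0.008,0.008,0.3]' 60
python3 - <<'E'
from chk import *
s,c=wrist();print(s["eef_pos"],s["gripper_width"]);cv2.imwrite("pics/w9.png",c["image"][:,:,::-1])
E
```

```text
time_s: 17.95
eef_pos: [0.5634, -0.025, 0.1713]
ee_rot: [[0.107, 0.994, -0.008], [0.994, -0.107, 0.001], [0.0, -0.008, -1.0]]
contact_force: [-0.7, -0.4, -0.3]
gripper_width: 0.0555
[ 0.56336681 -0.02502058  0.17125502] 0.055498285289665536
```

View pics/w9.png

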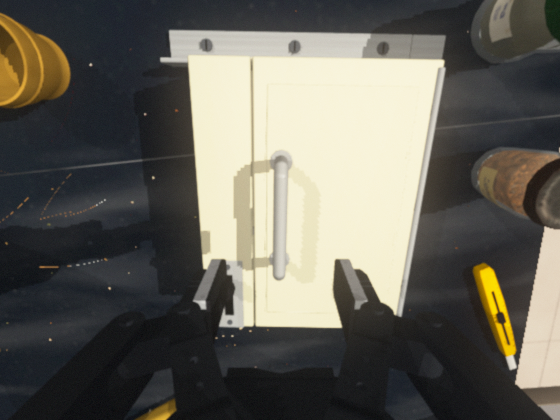

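The wrist view shows the chest still home, the knob now left of its former place (dark slot end at (230,295)), and the bar (281,160)–(280,275) centred between the fingers. I pinch again and lift gently.

```bash
python3 -m creep '[0,-0.001,0.04,0.004,0,0.005,0.3,0,-0.001,0.07,-0.004,0,0.005,0.3,0,-0.001,0.08,-0.004,0,0.005,0.3,0,-0.001,0.08,-0.004,0,0.005,0.3]' && python3 -m creep '[0,0,0,0,0,0,-0.3,0,0,0,0,0,0,-1,0,0,0,0,0,0,-1,0,0,0,0,0,0,-1,0,0,0,0,0,0,-1]' 60 && python3 -m creep '[0,0.0005,-0.002,0,0,0,-1,0,0.0015,-0.0045,0,0,0,-1]'
```

```text
time_s: 18.4
eef_pos: [0.5592, -0.0266, 0.0897]
ee_rot: [[0.114, 0.993, -0.009], [0.993, -0.114, 0.001], [-0.0, -0.009, -1.0]]
contact_force: [-0.1, 0.6, 0.6]
gripper_width: 0.0554
time_s: 18.9
eef_pos: [0.5613, -0.0269, 0.0911]
ee_rot: [[0.114, 0.993, -0.004], [0.993, -0.114, 0.0], [-0.0, -0.004, -1.0]]
contact_force: [4.3, -2.7, 5.0]
gripper_width: 0.0081
time_s: 19.1
eef_pos: [0.5626, -0.0271, 0.0955]
ee_rot: [[0.114, 0.993, -0.005], [0.993, -0.114, 0.0], [-0.0, -0.005, -1.0]]
contact_force: [3.4, -2.0, -5.9]
gripper_width: 0.0079
```

```bash
python3 -m creep '[0,0.001,-0.003,0,0,0,-1,0,0.0025,-0.0065,0,0,0,-1]'
```

```text
time_s: 19.3
eef_pos: [0.5643, -0.0273, 0.1016]
ee_rot: [[0.114, 0.993, -0.007], [0.993, -0.114, 0.0], [-0.0, -0.007, -1.0]]
contact_force: [2.2, -1.7, -6.8]
gripper_width: 0.0078
```

Run:
```python
from chk import *
t=bot.capture("side");np.savez("pics/s10.npz",**{k:np.array(v) for k,v in t.items()})
W=lambda x,y,z:np.r_[O+E@[x,y],z]
A=proj(t,[W(-.17,-.23,0),W(-.17,-.23,.08),W(-.158,-.18,.103),W(-.10,-.23,0),W(-.03,-.23,0),W(-.03,-.23,.08),W(-.10,-.23,.08)]).round(1);print(A)
g=cv2.cvtColor(t["image"],cv2.COLOR_RGB2GRAY)
for p in A[[0,1,3,4,5,6]]: u,v=p.round().astype(int);print((u,v),g[v-8:v+9,u].tolist())
hsv=cv2.cvtColor(t["image"],cv2.COLOR_RGB2HSV);u,v=A[2].round().astype(int);print(hsv[v-6:v+10,u-8:u+9,2])
```

```text
[[257.1 242. ]
 [256.2 217.3]
 [265.  198.6]
 [283.9 245.3]
 [311.4 248.6]
 [313.2 223.8]
 [284.4 220.5]]
(np.int64(257), np.int64(242)) [165, 166, 166, 166, 160, 133, 75, 37, 36, 39, 41, 44, 43, 48, 57, 60, 63]
(np.int64(256), np.int64(217)) [231, 224, 214, 211, 212, 207, 198, 184, 170, 168, 165, 166, 165, 166, 165, 165, 166]
(np.int64(284), np.int64(245)) [166, 166, 166, 166, 164, 146, 91, 43, 35, 38, 39, 37, 45, 58, 70, 70, 66]
(np.int64(311), np.int64(249)) [165, 166, 166, 166, 160, 132, 73, 35, 42, 44, 43, 48, 51, 50, 44, 41, 37]
(np.int64(313), np.int64(224)) [222, 220, 218, 221, 224, 226, 215, 180, 160, 165, 166, 165, 165, 165, 165, 165, 166]
(np.int64(284), np.int64(220)) [221, 232, 237, 236, 225, 194, 160, 154, 158, 163, 165, 166, 166, 165, 166, 165, 165]
[[ 50  51  75 136 177 184 183 182 182 182 183 182 182 182 183 183 183]
 [ 48  52 100 162 182 184 183 182 182 182 183 183 183 183 183 183 183]
 [ 47  58 119 174 184 180 174 173 175 181 184 183 183 183 183 183 183]
 [ 48  77 139 178 179 161 143 140 147 166 180 184 184 183 183 184 183]
 [ 55 108 162 178 161 118  84  78  93 131 166 181 184 183 183 183 183]
 [ 83 149 184 181 134  72  46  47  53  90 145 178 184 183 183 183 182]
 [133 200 214 202 137  55  38  43  45  77 136 176 183 183 183 183 182]
 [169 230 237 222 156  61  34  38  40  70 129 166 174 178 182 182 186]
 [194 235 239 220 161  78  35  32  37  74 127 153 158 169 180 182 192]
 [217 237 233 210 168 110  50  31  51 111 161 171 162 168 180 181 198]
 [219 225 217 194 174 136  77  39  80 151 192 197 187 180 181 186 209]
 [193 193 180 164 155 132  79  44 105 173 197 205 206 189 181 192 224]
 [187 177 163 154 147 114  58  48 120 179 192 202 208 190 180 198 234]
 [208 191 179 176 164 105  43  75 143 182 189 195 198 183 184 209 237]
 [230 212 201 197 177 102  50 115 173 188 189 188 176 167 188 225 240]
 [233 217 206 196 159  82  76 151 192 192 187 178 163 161 193 235 243]]
```

The chest's bottom edge sits an even 2.3 px off prediction, front to back, so it isn't tilting. The lid edge is up about 2 px, so the lid is free. I carry on round the arc.

```bash
python3 -m creep '[0,0.0023,-0.0053,0,0,0,-1,0,0.0049,-0.0105,0,0,0,-1,0,0.0078,-0.0156,0,0,0,-1,0,0.0109,-0.0205,0,0,0,-1,0,0.0142,-0.0252,0,0,0,-1,0,0.0178,-0.0298,0,0,0,-1,0,0.0216,-0.0341,0,0,0,-1,0,0.0256,-0.0383,0,0,0,-1]'
```

```text
time_s: 20.15
eef_pos: [0.5888, -0.0303, 0.1404]
ee_rot: [[0.114, 0.993, -0.01], [0.994, -0.114, 0.0], [-0.001, -0.01, -1.0]]
contact_force: [-8.7, -1.5, 4.2]
gripper_width: 0.0079
```

```bash
python3 -m creep '[0,0.0042,-0.004,0,0,0,-1,0,0.0086,-0.0078,0,0,0,-1,0,0.0132,-0.0113,0,0,0,-1,0,0.018,-0.0146,0,0,0,-1,0,0.0229,-0.0177,0,0,0,-1,0,0.028,-0.0205,0,0,0,-1,0,0.0332,-0.023,0,0,0,-1,0,0.0385,-0.0253,0,0,0,-1]'
```

```text
time_s: 20.95
eef_pos: [0.6269, -0.035, 0.167]
ee_rot: [[0.114, 0.993, -0.012], [0.994, -0.114, -0.0], [-0.001, -0.012, -1.0]]
contact_force: [-9.8, -2.5, 9.4]
gripper_width: 0.0074
```

```bash
python3 -m creep '[0,0.005,-0.002,0,0,0,-1,0,0.0095,-0.0034,0,0,0,-1,0,0.014,-0.0042,0,0,0,-1,0,0.018,-0.005,0,0,0,-1,0,0.018,-0.005,0,0,0,-1]'
python3 - <<'E'
from chk import *
S=bot.get_state();print(st([S["eef_pos"]]),S["eef_pos"],S["contact_force"])
t=bot.capture("side")
W=lambda x,y,z:np.r_[O+E@[x,y],z]
A=proj(t,[W(-.17,-.23,0),W(-.10,-.23,0),W(-.03,-.23,0)])
g=cv2.cvtColor(t["image"],cv2.COLOR_RGB2GRAY)
o=np.load("pics/s10.npz")["image"];g0=cv2.cvtColor(o,cv2.COLOR_RGB2GRAY)
for p in A: u,v=p.round().astype(int);print((u,v),g0[v-5:v+3,u].tolist(),g[v-5:v+3,u].tolist())
# front-right vertical edge & back-right edge, rows at mid wall height
for p in proj(t,[W(-.18,-.23,.03),W(0,-.23,.05)]): u,v=p.round().astype(int);print((u,v),g0[v,u-6:u+7].tolist(),g[v,u-6:u+7].tolist())
# top view: free-standing parts of lid/front edge
T=bot.capture("top");T0=np.load("pics/top0.npz")["image"];cv2.imwrite("pics/t11.png",T["image"][:,:,::-1])
d=np.abs(T["image"].astype(int)-T0).sum(2)
for n,(u,v) in dict(brown=(252,130),green=(201,130),mortar=(191,295),packet=(374,290)).items(): print(n,(d[v-18:v+19,u-18:u+19]>60).mean().round(3))
E
```

```text
time_s: 21.45
eef_pos: [0.6465, -0.0375, 0.1741]
ee_rot: [[0.114, 0.993, -0.009], [0.993, -0.114, -0.001], [-0.002, -0.008, -1.0]]
contact_force: [-4.3, -1.5, 8.8]
gripper_width: 0.0082
[[-0.02948577 -0.11364627]] [ 0.64649718 -0.03753872  0.17409383] [-4.31599984 -1.51511621  8.76423779]
(np.int64(257), np.int64(242)) [166, 160, 133, 75, 37, 36, 39, 41] [167, 167, 149, 87, 39, 37, 37, 42]
(np.int64(284), np.int64(245)) [166, 164, 146, 91, 43, 35, 38, 39] [166, 165, 149, 104, 53, 35, 39, 38]
(np.int64(311), np.int64(249)) [166, 160, 132, 73, 35, 42, 44, 43] [167, 167, 150, 86, 38, 40, 45, 45]
(np.int64(253), np.int64(233)) [47, 47, 46, 48, 74, 126, 161, 166, 166, 165, 165, 165, 165] [48, 45, 46, 48, 70, 123, 160, 167, 166, 166, 166, 166, 166]
(np.int64(325), np.int64(235)) [165, 165, 166, 177, 187, 129, 140, 186, 181, 184, 186, 186, 186] [166, 165, 166, 175, 181, 127, 140, 186, 181, 185, 187, 186, 186]
brown 0.917
green 0.754
mortar 1.0
packet 0.162
```

Run:
```python
from chk import *
t=bot.capture("side");im=t["image"];hsv=cv2.cvtColor(im,cv2.COLOR_RGB2HSV)
for th in np.arange(.8,1.35,.05):
    r=np.linspace(.05,.13,25)
    P=np.c_[[O+E@[-.002-k*np.cos(th),-.2295] for k in r],.0775+r*np.sin(th)]
    uv=proj(t,P).round().astype(int);print(th.round(2),hsv[uv[:,1],uv[:,0]].mean(0).round(),end=" | ")
o=np.load("pics/side0.npz")["image"].astype(int);d=np.abs(im.astype(int)-o).sum(2)>60
print()
for n,(x0,x1,y0,y1) in dict(brown=(357,383,188,228),green=(350,376,162,196),mortar=(192,232,160,192),packet=(150,218,284,332),scale=(228,310,128,165),knife=(365,408,245,296)).items(): print(n,d[y0:y1,x0:x1].mean().round(3))
S=bot.get_state();print(S["time_s"],S["contact_force"],S["qpos"])
```

```text
0.8 [ 19.  59. 165.] | 0.85 [ 19.  62. 166.] | 0.9 [ 19.  72. 165.] | 0.95 [ 19.  75. 162.] | 1.0 [ 20.  53. 165.] | 1.05 [ 25.  27. 208.] | 1.1 [ 25.  24. 232.] | 1.15 [ 26.  25. 227.] | 1.2 [ 25.  24. 231.] | 1.25 [ 26.  24. 234.] | 1.3 [ 25.  24. 234.] | 
brown 0.0
green 0.0
mortar 0.0
packet 0.009
scale 0.121
knife 0.0
21.6 [-4.96078965 -3.44110155  8.12218226] [-0.07564622  0.52378003  1.6116245  -0.00171989  1.01451689  0.03931945]
```

```bash
python3 -m creep '[0,0,0,0,0,0,-1,0,0,0,0,0,0,-1,0,0,0,0,0,0,-1]' && python3 -c "
from plant import bot
print(bot.finish_job())"
```

```text
time_s: 21.9
eef_pos: [0.6466, -0.0376, 0.1743]
ee_rot: [[0.114, 0.993, -0.008], [0.993, -0.114, -0.001], [-0.002, -0.008, -1.0]]
contact_force: [-2.3, -1.5, -2.0]
gripper_width: 0.0077
the job is handed in; nothing more can be done
None
```

The job is handed in at 21.9 s. The gripper still holds the handle with the lid open about 60°, and the chest is home in its corner.

**What I did**
- **Pushing home:** I pushed the chest flush to the left leg, then along it to the far leg. A last press on the right wall met a dead stop at 40 N.
- **Front push stuck at first:** the first pushes on the front wall met about 20 N with an upward force and did not move the chest. I turned the tool 90°. It then slid part-way and stuck again at about 19 N, and it slid home once I added a little lift.
- **Trying the lid:** I pinched the handle and lifted it. It stopped after about 3 mm, with force rising to about 12 N, so the catch was holding. That figure is at the top of the range where the chest's front would lift, and I took no picture at that moment.
- **Releasing the catch:** I let go and slid the knob left until it stopped dead, then took the handle again and swung the lid open.

**Last checks**
- **Lid:** the arm position gives 1.03–1.06 rad, and the side camera agrees roughly.
- **Chest:** its edges in the side view had not moved visibly during the opening. The earlier top view put it home to about 2 mm, and part of that is calibration error. I did not view a final picture.
- **Bystanders:** the side view shows both jars, the mortar and the packet unmoved. The top view disagreed, and so did the scale's area in the side view. I put both down to the arm and its shadows being in the way, but could not confirm that.
- **Force at hand-in:** about 2 to 3 N on the tool, in each direction.

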